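# Sort tested modules from the dock into the pass and reject nests

## Task

One module is still in the test dock and one lies on the bench before it: put the module with the round tag on the free nest of the plate with the round mark (passed), and the module with the cross tag on the free nest of the plate with the cross mark (rejected), each threaded over both posts and lying flat on its plate, tag up. In the dock only a module's ends can be gripped and on the posts only its sides, so the docked one has to be put down on the bench and taken again across. Set the modules down rather than dropping them, and leave the modules already on the plates, the tube rack, the pail and the screwdriver where they are.

Things in the scene. Friction and masses are not known exactly. Their poses are not given: they have to be found in the camera images.
- round_module: Passed, in the dock or on the bench: grey module: flange 94 (x) x 38 (y) x 5 mm, a box 60 (x) x 38 (y) mm on its middle, 32 mm high over all, 150 to 310 g. The flange juts out 17 mm at each end, with an 11 mm through hole at x = +-36.5 mm. Origin: centre of the underside; z up through the lid; both ends alike. Round white tag, 28 mm, on the lid.
- cross_module: Rejected, in the dock or on the bench: grey module: flange 94 (x) x 38 (y) x 5 mm, a box 60 (x) x 38 (y) mm on its middle, 32 mm high over all, 150 to 310 g. The flange juts out 17 mm at each end, with an 11 mm through hole at x = +-36.5 mm. Origin: centre of the underside; z up through the lid; both ends alike. White cross tag, 34 mm strips, on the lid.
- dock: Fixed test dock: two aluminium walls along its x, 104 long, 8 thick, 33 mm high, 42 mm apart, the bay open below, above and at both ends; 4 mm high outward feet reach to y = +-47 mm. The docked module stands on the bench between the walls, lengthwise, 1 mm below their tops; it lifts straight out. Origin: centre of the bay, bench level. +y faces the robot; the other module lies there.
- round_plate: Pass plate: fixed aluminium plate 130 (x) x 176 (y) x 6 mm with a round white mark (35 mm) midway between its two nests (y = -50 mm: free, y = +50 mm: taken). Nest: upright 6 mm posts at x = +-36.5 mm, 45 mm above the plate with 6 mm tapered tips: no room for fingers at a module's ends. Origin: centre of the underside.
- cross_plate: Reject plate: fixed aluminium plate 130 (x) x 176 (y) x 6 mm with a white cross mark (43 mm) midway between its two nests (y = -50 mm: free, y = +50 mm: taken). Nest: upright 6 mm posts at x = +-36.5 mm, 45 mm above the plate with 6 mm tapered tips: no room for fingers at a module's ends. Origin: centre of the underside.
- round_nest (a point): the centre of the free nest on the pass plate, midway between its two posts and on the plate's top face; x along the line of the two posts, z up. A module that is home has its origin here, lying flat, either end first.
- cross_nest (a point): the centre of the free nest on the reject plate, midway between its two posts and on the plate's top face; x along the line of the two posts, z up. A module that is home has its origin here, lying flat, either end first.
- round_seated: A bystander to leave alone: a module just like the passed one, already home on the pass plate's other nest, 100 mm from the free nest's centre.
- cross_seated: A bystander to leave alone: a module just like the rejected one, already home on the reject plate's other nest, 100 mm from the free nest's centre.
- tube_rack: A bystander to leave alone: a white rack with five blue-capped tubes, 90 (x) x 170 (y) mm, 118 mm high with the tubes. Origin: centre of the underside.
- pail: A bystander to leave alone: an open translucent plastic pail, 188 mm across and 165 mm high. Origin: centre of the underside.
- screwdriver: A bystander to leave alone: a screwdriver with a blue handle, 190 mm long, lying on the bench beyond the work.
Things that resemble listed ones, but are neither listed nor needed, are in the scene too. What is shaped like the cross_plate but black or purple is not meant. Leave any orange look-alike of the round_plate alone.

How it is judged:
By the outcome, as a careful person would: the job done as asked, in the order asked, and still so for the second after the job is handed in, with the robot touching nothing.
It also fails if it takes over 64 s, if anything falls off the work surface, if the arm or the gripper's body presses on something with over 40 N, if the wrist force passes 120 N, or if a joint passes its speed limit or range.

## Robot

A 6-joint arm with a two-finger parallel gripper is mounted at the origin on the work surface. World frame = base frame: x ahead of the robot, y to its left, z up, the work surface at z = 0. Lengths are in mm, angles in rad, forces in N, time in s.
With the tool pointing down it reaches from about 400 to 925 mm from the base axis. Payload 12.5 kg.
Tool frame: the origin (TCP) lies at the centre of the arm's flange, where the gripper is bolted on; the fingertips stand 190 mm ahead of it and the grasp point (between the pads) lies env.grip_point_offset ahead of it (env.grip_point_offset is the distance from the TCP to the grasp point, in mm); z points along the fingers, x is the direction in which the jaws open and shut, and the axes are right-handed (so a half turn about z gives the same grasp; the last joint's range is limited). The gripper opens to 95 mm and grips with 3 to 60 N. Pads are 20 mm wide; open, the fingers measure 119 mm over their backs; the gripper's body (75 mm by 180 mm) begins 59 mm behind the grasp point.
Start: joints at [-1.306, 0.491, 1.559, -0, 1.092, -0.106], TCP at [226.495, -582.516, 404.761] pointing down, gripper open.
Joint ranges: [-3.1, 3.1], [-0.84, 2.19], [0.05, 2.79], [-1.13, 4.28], [0.06, 2.93], [-2.69, 2.69]. Speed limits (rad/s): [2.22, 2.22, 2.79, 3.14, 3.14, 3.14].

## Interface

Orientations are given as [roll, pitch, yaw] about the fixed x, y, z axes, in that order (R = Rz(yaw) Ry(pitch) Rx(roll)).
In Python, from cell import state, read_camera, camera_model, job_done, env gives the robot as it stands.
- The arm moves only by the tool arm_command, never from a script. Its argument "steps" is a list of rows, each a list of 6 numbers: the shift along the tool's x, y, z in cm, then the turn, a rotation vector about the tool's x, y, z in degrees. In form: [[dx, dy, dz, rx, ry, rz], ...]. A call has 1 to 12 rows; each row is the pose to reach, as a shift and turn from the pose commanded when the call began, along the tool's axes at that moment; what a row does not reach only later rows make up. A row lasts 1/12 s, in which the tool goes at most 41.7 mm and 7.16 degrees, less where a joint would pass 70% of its speed; a pose out of reach is approached as far as the arm can. A call with a gripper value outside its range is refused whole. "jaw" is the finger opening in cm, from 0 to 9.51, set as the call begins (left out, the last holds). The fingers move at their own pace and stop on an object; the grip force is fixed at half the most. Time passes only in rows, so rows that repeat a pose let the fingers close. It gives the time, the measured TCP pose, the force and the opening at its end, in the units of the state.
- state(): the state, without advancing time (a new reading comes with each control period).
- read_camera(name): name is "scene" or "top" or "wrist"; returns the picture (384x512x3 uint8, red, green, blue); there is no depth.
- camera_model(name): a dict with "K" (3x3 intrinsics, pixels), "xyz" and "rotation" of the camera in the world. Camera axes: x right, y up, looking along -z (the intrinsics and any distortion apply to the point x, -y, -z); pixel columns grow to the right and rows downward; lengths in mm; the calibration is good to about 2 mm. The wrist camera is an equidistant fisheye: a pixel r from the principal point sees the ray r / f radians off the axis. A picture is of the moment at which its call begins: read the wrist's pose just before it. camera_model takes no time and is no camera call; for the wrist camera it gives the pose at the moment of the call.
- job_done(): hands the job in, once; it reports no verdict.
The state is a dict: "t": time; "joints": joint angles; "qvel": joint speeds; "tau": joint torques, N m; "eef_pos": TCP position; "tcp_rot": TCP orientation; "ft_force": force on the tool from outside, world axes, zero at the start; "moment": the same for the moment, N m; "opening": opening from 0.0 (shut) to 1.0 (fully open).
Only numpy, scipy, OpenCV 4.12 (cv2) and the standard library are available. Lean on these libraries where they do the work, as an engineer would, in place of code of your own. Each camera call takes 0.05 s, during which the arm holds its last target. There are 200 camera calls.

## Working session

There is one attempt and no reset: what is moved stays moved. The work goes in short steps, Python scripts to look and compute and a tool call to move; the robot and the scene stay as the last step left them, time stands still between calls to the robot, and variables do not carry over. Pictures are saved under pics/ and viewed, about 8 in all and at most 12, crops included, and the job is handed in when it is done.

Besides the shell and the picture viewer there is one more tool, called in YAML: its name, and indented under it one key for each argument. arm_command: Moves the arm, as the interface text tells. Its arguments: {"type":"object","properties":{"steps":{"type":"array"},"jaw":{"type":"number"}},"required":["steps"]}

```bash
ls; mkdir -p pics; python3 - <<'E'
from cell import state, read_camera, camera_model, env
import cv2, numpy as np
print(state(), env.grip_point_offset)
ims=[]
for n in ("scene","top"):
    im=read_camera(n); cv2.imwrite(f"pics/{n}0.png",im[:,:,::-1]); m=camera_model(n); print(n,m)
m=camera_model("wrist");print(m);cv2.imwrite("pics/wrist0.png",read_camera("wrist")[:,:,::-1])
E
```

```text
pics
{'t': 0.0, 'joints': array([-1.30561372e+00,  4.91595942e-01,  1.55949648e+00,  8.67559350e-06,
        1.09168662e+00, -1.05630628e-01]), 'qvel': array([-1.96732380e-04,  3.52341980e-04, -1.62608444e-04,  2.78272912e-04,
        7.11055286e-05,  1.21305881e-03]), 'tau': array([-1.51951386e-03, -6.12638354e+01, -2.58179086e+01,  6.92676427e-02,
        4.82246862e-02, -9.55320866e-05]), 'eef_pos': array([ 226.47713743, -582.48137976,  404.12281798]), 'tcp_rot': array([-3.14145992e+00,  1.17895895e-03, -1.19998702e+00]), 'ft_force': array([-0.33507218, -0.08455135,  1.01540286]), 'moment': array([-0.00387859, -0.00448132, -0.01990505]), 'opening': 1.000660632014259} 171.3
scene {'K': array([[399.54895196,   0.        , 257.61955741],
       [  0.        , 399.54895196, 188.44421855],
       [  0.        ,   0.        ,   1.        ]]), 'xyz': array([1176.73743055,  391.4589225 , 1126.28754444]), 'rotation': array([0.57020751, 0.0075553 , 2.13715837])}
top {'K': array([[390.7906    ,   0.        , 260.50428802],
       [  0.        , 390.7906    , 190.97676252],
       [  0.        ,   0.        ,   1.        ]]), 'xyz': array([ 237.31371148,   -1.74544601, 1576.86751612]), 'rotation': array([ 0.23388945,  0.00697121, -1.5499551 ])}
{'K': array([[297.31863964,   0.        , 252.71650163],
       [  0.        , 297.31863964, 190.56452606],
       [  0.        ,   0.        ,   1.        ]]), 'xyz': array([ 299.30070323, -555.83005323,  384.7548279 ]), 'rotation': array([-0.27899465,  0.00172837, -1.20074152])}
```

View pics/top0.png

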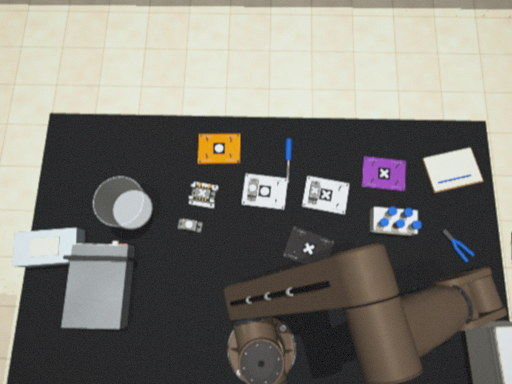

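View pics/scene0.png

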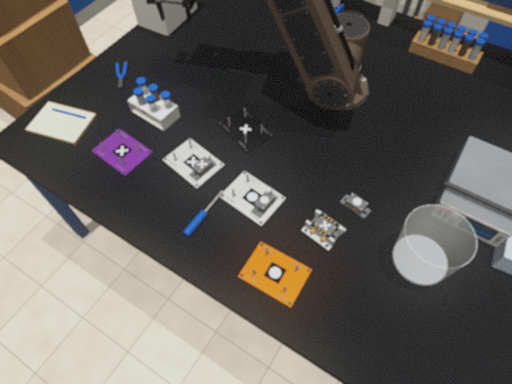

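```bash
cat > h.py <<'E'
import numpy as np, cv2
from scipy.spatial.transform import Rotation as R
from cell import camera_model
def rays(cam, px):
    px=np.atleast_2d(np.float64(px)); K=cam["K"]
    d=(px-[K[0,2],K[1,2]])/K[0,0]
    if cam.get("fish"):
        r=np.linalg.norm(d,axis=1,keepdims=True); s=np.sin(r)/np.maximum(r,1e-9)
        v=np.c_[d*s,np.cos(r)]
    else: v=np.c_[d,np.ones(len(d))]
    return R.from_euler("xyz",cam["rotation"]).apply(v*[1,-1,-1])
def plane(cam,px,z):
    v=rays(cam,px); return cam["xyz"]+v*((z-cam["xyz"][2])/v[:,2])[:,None]
def project(cam,P):
    K=cam["K"]; v=R.from_euler("xyz",cam["rotation"]).inv().apply(np.atleast_2d(P)-cam["xyz"])*[1,-1,-1]
    if cam.get("fish"):
        n=np.linalg.norm(v[:,:2],axis=1,keepdims=True); d=v[:,:2]/np.maximum(n,1e-9)*np.arctan2(n,v[:,2:])
    else: d=v[:,:2]/v[:,2:]
    return d*K[0,0]+[K[0,2],K[1,2]]
def cam(n):
    c=camera_model(n)
    if n=="wrist": c["fish"]=True
    return c
E
python3 - <<'E'
from h import *
c=cam("top")
for n,p,z in [("roundmod",(190,225),32),("dock",(203,194),32),("rplate",(265,191),6),("cplate",(326,195),6),("rseat",(252,188),38),("cseat",(313,192),38),("pail",(123,203),80),("rack",(395,221),60)]:
    print(n,plane(c,p,z).round(0))
im=cv2.imread("pics/top0.png")[125:275,165:365]
cv2.imwrite("pics/top_c.png",cv2.resize(im,None,fx=4,fy=4,interpolation=cv2.INTER_CUBIC))
E
```

```text
roundmod [[460. 295.  32.]]
dock [[588. 250.  32.]]
rplate [[612.  -2.   6.]]
cplate [[ 599. -253.    6.]]
rseat [[615.  51.  38.]]
cseat [[ 603. -196.   38.]]
pail [[535. 554.  80.]]
rack [[ 488. -512.   60.]]
```

View pics/top_c.png

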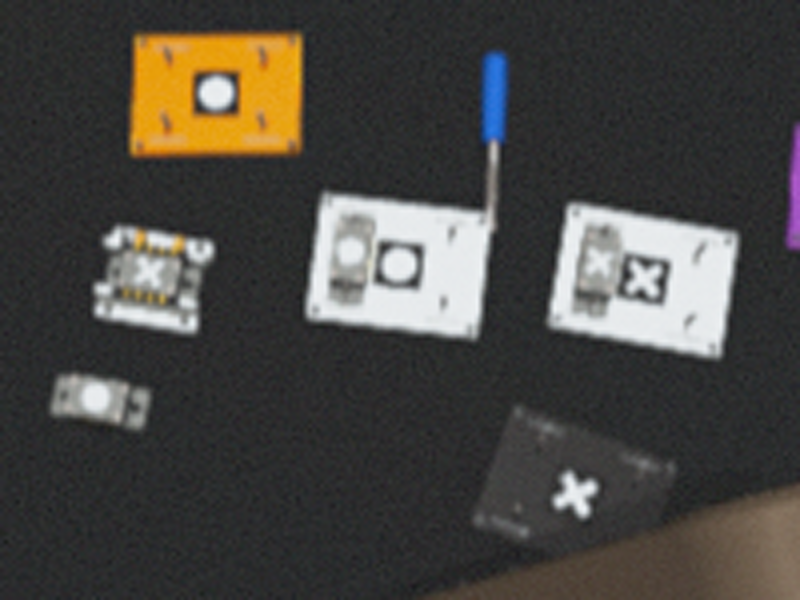

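```bash
cat >> h.py <<'E'
from cell import state
def go(x,y,z,yaw):
    "row [cm, deg] from the measured pose to TCP x,y,z with tool down and given yaw, and rows needed"
    s=state(); q=R.from_euler("xyz",s["tcp_rot"]); d=np.array([x,y,z])-s["eef_pos"]
    t=q.inv()*R.from_euler("xyz",[np.pi,0,yaw]); rv=np.degrees(t.as_rotvec())
    print("row",(q.inv().apply(d)/10).round(2).tolist(),rv.round(1).tolist(),"rows",round(max(np.linalg.norm(d)/41.7,np.linalg.norm(rv)/7.16),1))
E
python3 - <<'E'
from h import *
c=cam("top")
for n,p in [("r",[(322,193),(308,320),(478,338),(490,212)]),("c",[(568,205),(550,325),(718,355),(737,233)])]:
    q=plane(c,np.array(p)/4+[165,125],6); ctr=q.mean(0)
    ex=(q[0]-q[1]+q[3]-q[2]); yaw=np.arctan2(ex[1],ex[0]); ey=q[0]-q[3]+q[1]-q[2]; yaw2=np.arctan2(-ey[0],ey[1])
    yw=(yaw+yaw2)/2
    print(n,ctr.round(1),yaw,yaw2,"nest",(ctr+50*np.array([np.sin(yw),-np.cos(yw),0])).round(1))
go(530,-290,300,-1.7)
E
```

```text
r [610.3  -1.    6. ] -0.08132301903351588 -0.09294661343509421 nest [606.  -50.8   6. ]
c [ 600.6 -252.1    6. ] -0.1646827883862872 -0.15670212424265761 nest [ 592.6 -301.4    6. ]
row [-16.26, -38.89, 10.45] [0.0, 0.0, 28.6] rows 10.4
```

arm_command:
  steps:
    - [-16.2,-38.9,0,0,0,28.6]
    - [-16.2,-38.9,0,0,0,28.6]
    - [-16.2,-38.9,0,0,0,28.6]
    - [-16.2,-38.9,0,0,0,28.6]
    - [-16.2,-38.9,0,0,0,28.6]
    - [-16.2,-38.9,0,0,0,28.6]
    - [-16.2,-38.9,0,0,0,28.6]
    - [-16.2,-38.9,0,0,0,28.6]
    - [-16.2,-38.9,0,0,0,28.6]
    - [-16.2,-38.9,0,0,0,28.6]
    - [-16.2,-38.9,5,0,0,28.6]
    - [-16.2,-38.9,10.4,0,0,28.6]

```text
t: 1.15
eef_pos: [531.8, -288.6, 323.1]
tcp_rot: [-3.137, -0.002, -1.695]
ft_force: [1.0, -0.6, -1.6]
opening: 0.999
```

arm_command:
  steps:
    - [0,0,0,0,0,0]
    - [0,0,0,0,0,0]
    - [0,0,0,0,0,0]

```text
t: 1.4
eef_pos: [530.0, -291.7, 324.0]
tcp_rot: [-3.14, -0.001, -1.7]
ft_force: [-0.3, -0.1, 1.2]
opening: 1.001
```

```bash
python3 - <<'E'
from h import *
from cell import read_camera
import json
c=cam("wrist"); im=read_camera("wrist"); s=state(); print(s["eef_pos"],s["tcp_rot"],c["xyz"],c["rotation"])
cv2.imwrite("pics/w1.png",cv2.resize(im[:,:,::-1],None,fx=1.5,fy=1.5)); cv2.imwrite("pics/w1r.png",im[:,:,::-1])
json.dump({k:np.array(v).tolist() for k,v in c.items()},open("w1.json","w"))
print("t",s["t"]); go(540,-50,300,-1.66)
E
```

```text
[ 529.9687238  -291.86061565  324.592198  ] [-3.13898636e+00 -1.46576770e-03 -1.70006792e+00] [ 607.51583089 -303.21283998  304.63342012] [-2.78103779e-01 -3.96413202e-04 -1.70054112e+00]
t 1.45
row [-24.12, 2.13, 2.42] [-0.1, -0.1, -2.3] rows 5.8
```

View pics/w1.png

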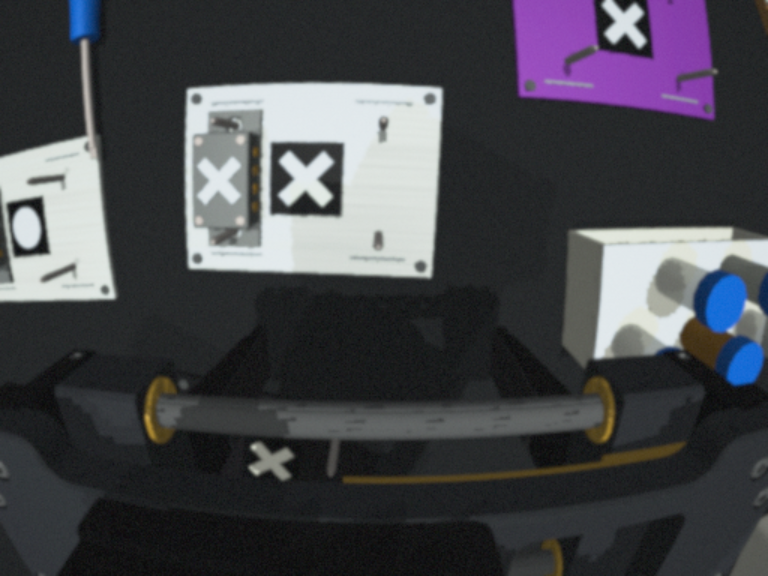

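arm_command:
  steps:
    - [-24.1,2.1,2.4,0,0,-2.3]
    - [-24.1,2.1,2.4,0,0,-2.3]
    - [-24.1,2.1,2.4,0,0,-2.3]
    - [-24.1,2.1,2.4,0,0,-2.3]
    - [-24.1,2.1,2.4,0,0,-2.3]
    - [-24.1,2.1,2.4,0,0,-2.3]
    - [-24.1,2.1,2.4,0,0,-2.3]
    - [-24.1,2.1,2.4,0,0,-2.3]
    - [-24.1,2.1,2.4,0,0,-2.3]
    - [-24.1,2.1,2.4,0,0,-2.3]

```text
t: 2.28
eef_pos: [540.1, -50.7, 299.4]
tcp_rot: [-3.139, -0.0, -1.661]
ft_force: [-0.2, 0.5, -0.2]
opening: 0.998
```

```bash
cat > rect.py <<'E'
from h import *
import json
def look(name):
    from cell import read_camera
    c=cam("wrist"); im=read_camera("wrist")[:,:,::-1]; cv2.imwrite(f"pics/{name}r.png",im); cv2.imwrite(f"pics/{name}.png",cv2.resize(im,None,fx=1.5,fy=1.5))
    json.dump({k:np.array(v).tolist() for k,v in c.items()},open(name+".json","w")); return load(name)
def load(name):
    c={k:(np.array(v) if k!="fish" else v) for k,v in json.load(open(name+".json")).items()}
    return c,cv2.imread(f"pics/{name}r.png")
def plate(c,im,guess):
    m=((im.min(2)>120)).astype(np.uint8)
    m=cv2.morphologyEx(m,cv2.MORPH_OPEN,np.ones((5,5)))
    g=project(c,[[*guess,6]])[0]
    best=None
    for k in cv2.findContours(m,cv2.RETR_EXTERNAL,cv2.CHAIN_APPROX_NONE)[0]:
        if cv2.pointPolygonTest(k,tuple(map(float,g)),False)>=0 or (cv2.contourArea(k)>2000 and best is None and cv2.pointPolygonTest(k,tuple(map(float,g)),True)>-15): best=k
    P=plane(c,best[:,0,:],6)[:,:2].astype(np.float32)
    (cx,cy),(w,h),a=cv2.minAreaRect(P)
    yaw=np.radians(a if w<h else a-90); yaw=(yaw+np.pi/2)%np.pi-np.pi/2
    n=np.array([cx,cy])+50*np.array([np.sin(yaw),-np.cos(yaw)])
    print("plate",round(cx,1),round(cy,1),"size",round(w,1),round(h,1),"yaw",round(yaw,4),"nest",n.round(1))
E
python3 - <<'E'
from rect import *
c,im=look("w2"); s=state(); print(s["t"],s["eef_pos"])
plate(c,im,(606,-51))
c,im=load("w1"); plate(c,im,(592,-301))
E
```

```text
2.3333 [540.01055504 -50.76247951 299.08375679]
plate 638.4 -5.9 size 182.5 181.0 yaw -0.1023 nest [633.3 -55.7]
plate 603.9 -253.0 size 177.4 131.2 yaw -0.1707 nest [ 595.4 -302.2]
```

View pics/w2.png

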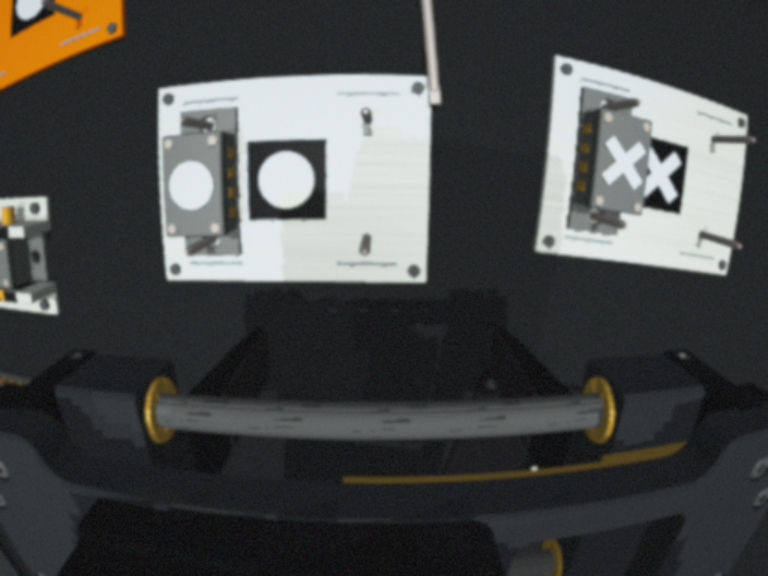

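```bash
sed -i 's/np.ones((5,5))/np.ones((13,13))/' rect.py; python3 - <<'E'
from rect import *
c,im=load("w2"); plate(c,im,(606,-51))
q=plane(c,np.array([(158,88),(432,78),(427,283),(167,282)])/1.5,6);print(q.mean(0))
c,im=load("w1"); plate(c,im,(592,-301))
go(500,190,300,-0.09)
E
```

```text
plate 613.9 -0.7 size 177.0 131.0 yaw -0.1039 nest [608.7 -50.4]
[612.75223479  -1.28694282   6.        ]
plate 603.9 -252.9 size 177.3 131.1 yaw -0.1707 nest [ 595.4 -302.2]
row [-23.62, 6.15, -0.11] [-0.0, -0.1, -90.0] rows 12.6
```

arm_command:
  steps:
    - [-23.6,6.1,-0.1,0,0,-90]
    - [-23.6,6.1,-0.1,0,0,-90]
    - [-23.6,6.1,-0.1,0,0,-90]
    - [-23.6,6.1,-0.1,0,0,-90]
    - [-23.6,6.1,-0.1,0,0,-90]
    - [-23.6,6.1,-0.1,0,0,-90]
    - [-23.6,6.1,-0.1,0,0,-90]
    - [-23.6,6.1,-0.1,0,0,-90]
    - [-23.6,6.1,-0.1,0,0,-90]
    - [-23.6,6.1,-0.1,0,0,-90]
    - [-23.6,6.1,-0.1,0,0,-90]
    - [-23.6,6.1,-0.1,0,0,-90]

```text
t: 3.33
eef_pos: [500.5, 190.0, 299.5]
tcp_rot: [-3.142, -0.0, -0.155]
ft_force: [0.0, -0.5, 0.6]
opening: 1.0
```

arm_command:
  steps:
    - [0,0,0,0,0,0]
    - [0,0,0,0,0,0]
    - [0,0,0,0,0,0]

```text
t: 3.58
eef_pos: [500.3, 190.5, 299.4]
tcp_rot: [-3.142, -0.0, -0.164]
ft_force: [-0.0, 1.0, 0.5]
opening: 1.003
```

```bash
python3 - <<'E'
from rect import *
c,im=look("w3"); s=state(); print(s["t"],s["eef_pos"],s["tcp_rot"],s["joints"].round(2))
E
```

```text
3.6333 [500.16998022 190.67974601 299.34131368] [ 3.14157359e+00 -1.41070072e-04 -1.63399949e-01] [ 0.24  0.5   1.89 -0.    0.75  0.4 ]
```

View pics/w3.png

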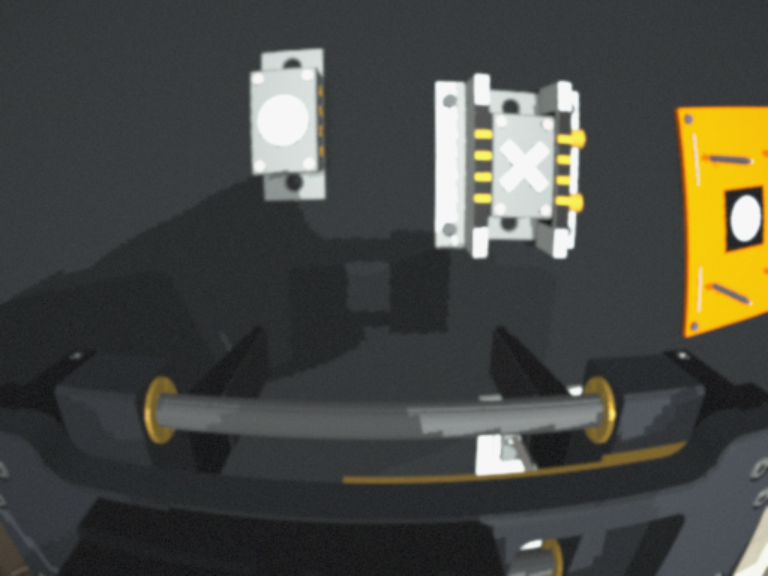

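```bash
cat >> rect.py <<'E'
def tag(c,im,px,r=30,z=32):
    "centroid of white tag near px (raw pixels)"
    m=(im.min(2)>215).astype(np.uint8); n,l,st,ce=cv2.connectedComponentsWithStats(m)
    ok=[i for i in range(1,n) if 60<st[i,4]<2500]; i=min(ok,key=lambda i:np.hypot(*(ce[i]-px)))
    p=plane(c,ce[i],z)[0]; print("tag px",ce[i].round(1),"area",st[i,4],"->",p.round(1)); return p
E
python3 - <<'E'
from rect import *
c,im=load("w3")
tag(c,im,np.array([283,120])/1.5); tag(c,im,np.array([525,166])/1.5)
for n,h,d in [("round",[(292,65),(293,182)],[(257,78),(308,74),(308,162),(259,166)]),("cross",[(510,105),(508,222)],[(502,121),(548,124),(546,207),(500,210)])]:
    a=plane(c,np.array(h)/1.5,4); v=a[0]-a[1]; b=plane(c,np.array(d)/1.5,32); w=b[0]-b[3]+b[1]-b[2]
    print(n,a.mean(0).round(1),np.linalg.norm(v),"axis",np.arctan2(v[1],v[0]),"dots",b.mean(0).round(1),np.arctan2(w[1],w[0]))
go(460,290,260,-0.16)
E
```

```text
tag px [193.6  80.6] area 1617 -> [468.9 297.4  32. ]
tag px [343.8 107.8] area 1469 -> [589.9 255.2  32. ]
round [464.7 299.5   4. ] 74.3172470792589 axis 1.4076215351329024 dots [464.6 299.2  32. ] 1.411041211662665
cross [594.4 253.3   4. ] 74.90852278651955 axis 1.4156391435945888 dots [595.1 252.4  32. ] 1.412949084505731
row [-5.58, -9.15, 3.93] [0.0, -0.0, -0.2] rows 2.7
```

```bash
python3 - <<'E'
from rect import *
go(464.6,299.3,193.3,-0.162)
E
```

```text
row [-5.28, -10.14, 10.6] [0.0, -0.0, -0.1] rows 3.7
```

arm_command:
  steps:
    - [-5.3,-10.1,2,0,0,0]
    - [-5.3,-10.1,2,0,0,0]
    - [-5.3,-10.1,2,0,0,0]
    - [-5.3,-10.1,4,0,0,0]
    - [-5.3,-10.1,6,0,0,0]
    - [-5.3,-10.1,8,0,0,0]
    - [-5.3,-10.1,9.5,0,0,0]
    - [-5.3,-10.1,10.6,0,0,0]
    - [-5.3,-10.1,10.6,0,0,0]
    - [-5.3,-10.1,10.6,0,0,0]

```text
t: 4.47
eef_pos: [463.8, 299.2, 193.2]
tcp_rot: [3.141, 0.001, -0.16]
ft_force: [-0.2, 0.9, 0.4]
opening: 1.002
```

arm_command:
  steps:
    - [0,0,0,0,0,0]
    - [0,0,0,0,0,0]
    - [0,0,0,0,0,0]
    - [0,0,0,0,0,0]
    - [0,0,0,0,0,0]
    - [0,0,0,0,0,0]
    - [0,0,0,0,0,0]
    - [0,0,0,0,0,0]
    - [0,0,0,0,0,0]
    - [0,0,0,0,0,0]
  jaw: 3.0

```text
t: 5.3
eef_pos: [463.6, 299.2, 193.2]
tcp_rot: [3.142, -0.0, -0.159]
ft_force: [-0.0, 0.5, -0.4]
opening: 0.396
```

```bash
python3 - <<'E'
from rect import *
s=state(); print(s)
go(464.6,299.3,290,-0.162)
E
```

```text
{'t': 5.3, 'joints': array([ 4.53458725e-01,  6.89294073e-01,  1.91141841e+00, -1.82482827e-04,
        5.40879650e-01,  6.12648648e-01]), 'qvel': array([-0.00013143, -0.00074351, -0.00089101,  0.00042661, -0.00015162,
        0.00028589]), 'tau': array([ 8.91360361e-02, -6.07676554e+01, -1.30082846e+01,  5.08513302e-02,
        3.70931171e-03, -8.13056569e-03]), 'eef_pos': array([463.63740831, 299.24373473, 193.2407946 ]), 'tcp_rot': array([ 3.14151608e+00, -5.44519589e-05, -1.59033487e-01]), 'ft_force': array([-0.00304509,  0.4728417 , -0.37417804]), 'moment': array([-0.07610332, -0.1116819 ,  0.01377677]), 'opening': 0.39648301783753476}
row [0.09, -0.02, -9.68] [0.0, -0.0, 0.2] rows 2.3
```

arm_command:
  steps:
    - [0,0,-4,0,0,0]
    - [0,0,-8,0,0,0]
    - [0,0,-10,0,0,0]
    - [0,0,-10,0,0,0]

```text
t: 5.63
eef_pos: [464.0, 299.5, 297.3]
tcp_rot: [-3.138, -0.005, -0.159]
ft_force: [0.3, -0.0, -1.2]
opening: 0.395
```

```bash
python3 - <<'E'
from rect import *
s=state(); print(s["opening"],s["ft_force"],s["eef_pos"])
go(608.7,-50.4,290,-1.675)
E
```

```text
0.3945034948731056 [ 0.33938282 -0.00871822 -1.21133646] [463.98470438 299.53546211 297.27171603]
row [19.82, 32.27, 0.71] [-0.4, -0.1, 86.9] rows 12.1
```

arm_command:
  steps:
    - [19.8,32.3,0.7,0,0,86.9]
    - [19.8,32.3,0.7,0,0,86.9]
    - [19.8,32.3,0.7,0,0,86.9]
    - [19.8,32.3,0.7,0,0,86.9]
    - [19.8,32.3,0.7,0,0,86.9]
    - [19.8,32.3,0.7,0,0,86.9]
    - [19.8,32.3,0.7,0,0,86.9]
    - [19.8,32.3,0.7,0,0,86.9]
    - [19.8,32.3,0.7,0,0,86.9]
    - [19.8,32.3,0.7,0,0,86.9]
    - [19.8,32.3,0.7,0,0,86.9]
    - [19.8,32.3,0.7,0,0,86.9]

```text
t: 6.63
eef_pos: [607.8, -52.2, 284.4]
tcp_rot: [3.139, 0.0, -1.667]
ft_force: [-0.6, -0.0, -0.9]
opening: 0.395
```

arm_command:
  steps:
    - [0,0,2.5,0,0,0]
    - [0,0,2.5,0,0,0]
    - [0,0,2.5,0,0,0]
    - [0,0,2.5,0,0,0]

```text
t: 6.97
eef_pos: [608.0, -51.0, 261.1]
tcp_rot: [3.141, 0.0, -1.658]
ft_force: [0.0, 0.3, -1.3]
opening: 0.398
```

```bash
python3 - <<'E'
from rect import *
c,im=look("w4"); s=state(); print(s["t"],s["eef_pos"],s["tcp_rot"],s["ft_force"],s["opening"])
cv2.imwrite("pics/w4c.png",cv2.resize(im[60:320,130:390],None,fx=2.3,fy=2.3,interpolation=cv2.INTER_CUBIC))
E
```

```text
7.0167 [608.10418265 -50.95093046 261.58481528] [-3.14142190e+00 -1.00029551e-04 -1.65817070e+00] [ 0.29061832  1.10114273 -1.84850432] 0.3951992451829968
```

View pics/w4c.png

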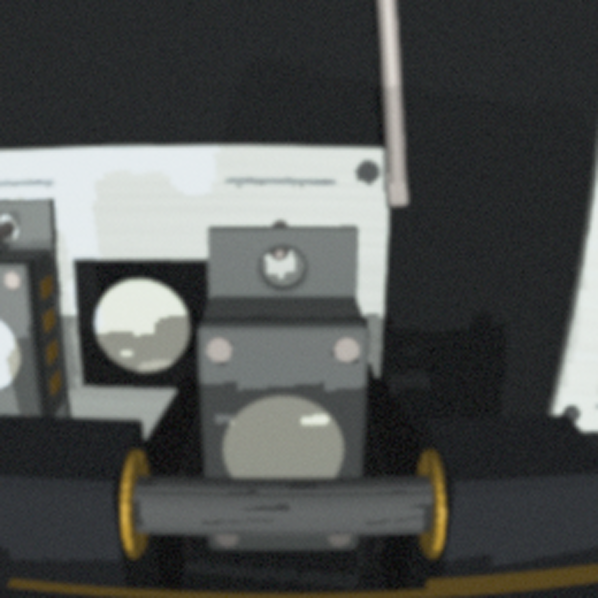

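```bash
cat >> rect.py <<'E'
def crop2raw(p): return np.array(p)/2.3+[130,60]
def pred(c,s,nest,yaw,gz=22.):
    ax=np.array([np.cos(yaw),np.sin(yaw)])
    P=[np.r_[np.array(nest)+36.5*ax,z] for z in (6,51)]
    q=R.from_euler("xyz",s["tcp_rot"]); t=s["eef_pos"]
    H=[t+q.apply([0,-36.5,171.3+gz-h]) for h in (5,0)]; E=[t+q.apply([x,-47,171.3+gz-5]) for x in(-19,19)]
    for n,p in zip(("base","tip","holetop","holebot","endL","endR"),P+H+E): print(n,np.round(p,1),"crop px",((project(c,p)[0]-[130,60])*2.3).round(1))
E
python3 - <<'E'
from rect import *
c,im=load("w4"); pred(c,state(),(608.7,-50.4),-0.104)
E
```

```text
base [645.  -54.2   6. ] crop px [278.5 226.6]
tip [645.  -54.2  51. ] crop px [277.6 253.7]
holetop [644.5 -54.2  73.3] crop px [277.1 274.2]
holebot [644.5 -54.2  68.3] crop px [277.2 269.6]
endL [656.6 -36.1  73.3] crop px [201.3 233.8]
endR [653.3 -74.   73.3] crop px [352.8 233.7]
```

```bash
python3 - <<'E'
from rect import *
go(607.2,-50.5,199.5,-1.671)
E
```

```text
row [-0.04, 0.1, 6.21] [-0.0, -0.0, 0.7] rows 1.5
```

arm_command:
  steps:
    - [0,0.1,0,0,0,0.7]
    - [0,0.1,0,0,0,0.7]
    - [0,0.1,0.5,0,0,0.7]
    - [0,0.1,1,0,0,0.7]
    - [0,0.1,1.5,0,0,0.7]
    - [0,0.1,2,0,0,0.7]
    - [0,0.1,2.5,0,0,0.7]
    - [0,0.1,2.5,0,0,0.7]

```text
t: 7.68
eef_pos: [606.8, -50.9, 235.0]
tcp_rot: [3.14, 0.0, -1.671]
ft_force: [0.4, 0.9, -1.1]
opening: 0.397
```

```bash
python3 - <<'E'
from rect import *
c,im=look("w5"); s=state(); print(s["eef_pos"],s["tcp_rot"],s["ft_force"],s["moment"],s["opening"])
cv2.imwrite("pics/w5c.png",cv2.resize(im[60:320,130:390],None,fx=2.3,fy=2.3,interpolation=cv2.INTER_CUBIC))
go(607.2,-50.5,199.3,-1.671)
E
```

```text
[606.89789205 -50.93968359 235.52782484] [ 3.14038362e+00  2.72915305e-05 -1.67122875e+00] [-0.21862907  0.13860037 -1.43707396] [ 0.06215606  0.03333774 -0.02714368] 0.400892191250897
row [-0.05, -0.03, 3.62] [0.1, 0.0, -0.0] rows 0.9
```

View pics/w5c.png

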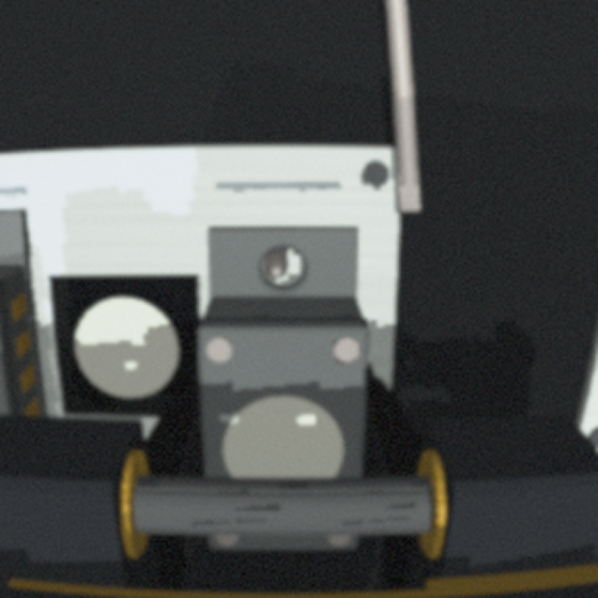

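arm_command:
  steps:
    - [-0.1,0,0,0,0,0]
    - [-0.12,0,0.4,0,0,0]
    - [-0.12,0,0.9,0,0,0]
    - [-0.12,0,1.4,0,0,0]
    - [-0.12,0,1.9,0,0,0]
    - [-0.12,0,2.4,0,0,0]
    - [-0.12,0,2.9,0,0,0]
    - [-0.12,0,3.3,0,0,0]
    - [-0.12,0,3.4,0,0,0]
    - [-0.12,0,3.5,0,0,0]
    - [-0.12,0,3.55,0,0,0]
    - [-0.12,0,3.55,0,0,0]

```text
t: 8.73
eef_pos: [607.1, -49.8, 200.9]
tcp_rot: [-3.141, -0.0, -1.671]
ft_force: [0.1, 0.7, -3.0]
opening: 0.4
```

arm_command:
  steps:
    - [0,0,0.1,0,0,0]
    - [0,0,0.15,0,0,0]
    - [0,0,0.15,0,0,0]
    - [0,0,0.15,0,0,0]

```text
t: 9.07
eef_pos: [607.1, -49.8, 199.4]
tcp_rot: [-3.141, -0.0, -1.671]
ft_force: [0.0, -0.7, -1.8]
opening: 0.398
```

arm_command:
  steps:
    - [0,0,0.04,0,0,0]
    - [0,0,0.04,0,0,0]

```text
t: 9.23
eef_pos: [607.1, -49.8, 199.2]
tcp_rot: [-3.141, -0.0, -1.671]
ft_force: [-1.1, 0.3, 3.7]
opening: 0.401
```

arm_command:
  steps:
    - [0,0,0,0,0,0]
    - [0,0,0,0,0,0]
    - [0,0,0,0,0,0]
    - [0,0,0,0,0,0]
    - [0,0,-1,0,0,0]
    - [0,0,-3,0,0,0]
    - [0,0,-6,0,0,0]
    - [0,0,-10,0,0,0]
    - [0,0,-10,0,0,0]
  jaw: 6.0

```text
t: 9.98
eef_pos: [608.0, -49.8, 306.1]
tcp_rot: [-3.132, -0.001, -1.671]
ft_force: [0.4, 0.2, 1.0]
opening: 0.627
```

```bash
python3 - <<'E'
from rect import *
s=state(); print(s["t"],s["eef_pos"],s["opening"],s["ft_force"])
go(594.8,252.8,299,-1.727)
c,im=look("w6"); cv2.imwrite("pics/w6c.png",cv2.resize(im[60:320,130:390],None,fx=2.3,fy=2.3,interpolation=cv2.INTER_CUBIC))
E
```

```text
9.9833 [608.01544401 -49.82856723 306.10859659] 0.6273253576664277 [0.39560075 0.2353073  0.99646874]
row [-29.98, 4.35, 0.64] [-0.6, -0.0, 3.2] rows 7.3
```

View pics/w6c.png

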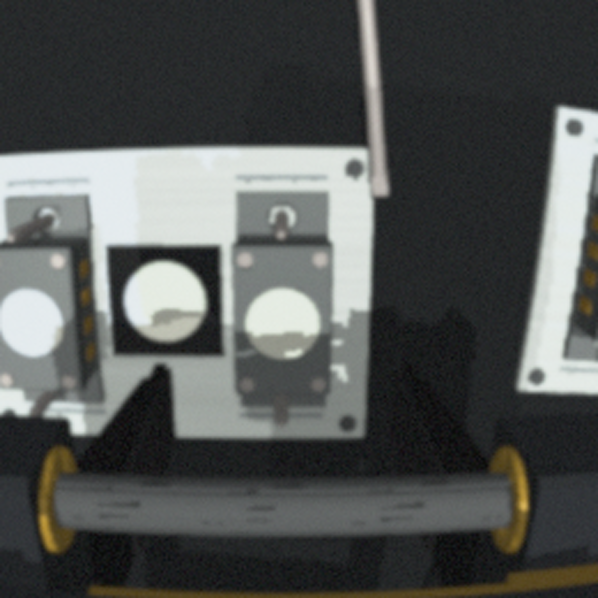

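arm_command:
  steps:
    - [-30,4.3,0,0,0,3.2]
    - [-30,4.3,0,0,0,3.2]
    - [-30,4.3,0,0,0,3.2]
    - [-30,4.3,0,0,0,3.2]
    - [-30,4.3,0,0,0,3.2]
    - [-30,4.3,0,0,0,3.2]
    - [-30,4.3,0,0,0,3.2]
    - [-30,4.3,3,0,0,3.2]
    - [-30,4.3,5,0,0,3.2]
    - [-30,4.3,5,0,0,3.2]
    - [-30,4.3,5,0,0,3.2]
  jaw: 9.5

```text
t: 10.95
eef_pos: [594.2, 253.0, 247.9]
tcp_rot: [3.139, -0.001, -1.727]
ft_force: [0.0, -0.3, 0.9]
opening: 0.995
```

```bash
python3 - <<'E'
from rect import *
s=state(); print(s["t"],s["eef_pos"],s["tcp_rot"],s["opening"])
go(594.8,253,198.3,-1.727)
E
```

```text
10.95 [594.19286912 253.02363856 247.93812123] [ 3.13919228e+00 -1.35189589e-03 -1.72684657e+00] 0.9954077066867151
row [-0.01, -0.07, 4.96] [0.1, -0.1, 0.0] rows 1.2
```

arm_command:
  steps:
    - [0,-0.1,1,0,0,0]
    - [0,-0.1,2,0,0,0]
    - [0,-0.1,3,0,0,0]
    - [0,-0.1,4,0,0,0]
    - [0,-0.1,4.9,0,0,0]
    - [0,-0.1,4.9,0,0,0]
    - [0,-0.1,4.9,0,0,0]

```text
t: 11.53
eef_pos: [595.4, 252.8, 199.2]
tcp_rot: [3.141, -0.001, -1.727]
ft_force: [0.2, -0.1, 0.6]
opening: 0.998
```

arm_command:
  steps:
    - [0,0,0,0,0,0]
    - [0,0,0,0,0,0]
    - [0,0,0,0,0,0]
    - [0,0,0,0,0,0]
    - [0,0,0,0,0,0]
    - [0,0,0,0,0,0]
    - [0,0,0,0,0,0]
    - [0,0,0,0,0,0]
    - [0,0,0,0,0,0]
    - [0,0,0,0,0,0]
  jaw: 5.2

```text
t: 12.37
eef_pos: [595.4, 252.9, 200.0]
tcp_rot: [-3.141, 0.0, -1.727]
ft_force: [-0.3, -0.3, 3.1]
opening: 0.628
```

arm_command:
  steps:
    - [0,0,-2,0,0,0]
    - [0,0,-4,0,0,0]
    - [0,0,-6,0,0,0]
    - [0,0,-8,0,0,0]
    - [0,0,-8,0,0,0]
    - [0,0,-8,0,0,0]

```text
t: 12.87
eef_pos: [595.3, 252.9, 280.0]
tcp_rot: [-3.141, 0.0, -1.727]
ft_force: [0.7, 0.6, -3.4]
opening: 0.628
```

```bash
python3 - <<'E'
from rect import *
s=state(); print(s["t"],s["eef_pos"],s["ft_force"],s["opening"])
go(460,60,280,-0.17)
E
```

```text
12.8667 [595.25647389 252.85068663 279.99928019] [ 0.68351498  0.60219139 -3.4221769 ] 0.6281388910225375
row [21.16, 10.36, -0.02] [-0.1, -0.0, -89.2] rows 12.5
```

arm_command:
  steps:
    - [21.2,10.4,0,0,0,-89.2]
    - [21.2,10.4,0,0,0,-89.2]
    - [21.2,10.4,0,0,0,-89.2]
    - [21.2,10.4,0,0,0,-89.2]
    - [21.2,10.4,0,0,0,-89.2]
    - [21.2,10.4,0,0,0,-89.2]
    - [21.2,10.4,0,0,0,-89.2]
    - [21.2,10.4,0,0,0,-89.2]
    - [21.2,10.4,0,0,0,-89.2]
    - [21.2,10.4,0,0,0,-89.2]
    - [21.2,10.4,0,0,0,-89.2]
    - [21.2,10.4,0,0,0,-89.2]

```text
t: 13.87
eef_pos: [459.3, 59.6, 278.5]
tcp_rot: [3.141, 0.002, -0.226]
ft_force: [-0.1, 0.2, -2.3]
opening: 0.63
```

```bash
python3 - <<'E'
from rect import *
s=state(); print(s["t"],s["eef_pos"],s["ft_force"],s["opening"])
go(460,60,202,-0.17)
E
```

```text
13.8667 [459.30064851  59.58729618 278.53107752] [-0.1139874   0.22036624 -2.28512946] 0.630329072507911
row [0.08, -0.06, 7.65] [0.0, 0.1, -3.2] rows 1.8
```

arm_command:
  steps:
    - [0,0,2,0,0,0]
    - [0,0,4,0,0,0]
    - [0,0,5.5,0,0,0]
    - [0,0,6.5,0,0,0]
    - [0,0,7.2,0,0,0]
    - [0,0,7.6,0,0,0]
    - [0,0,7.7,0,0,0]
    - [0,0,7.7,0,0,0]

```text
t: 14.53
eef_pos: [459.6, 59.6, 202.7]
tcp_rot: [3.141, 0.0, -0.232]
ft_force: [0.8, 0.4, -2.5]
opening: 0.631
```

arm_command:
  steps:
    - [0,0,0.1,0,0,0]
    - [0,0,0.2,0,0,0]
    - [0,0,0.25,0,0,0]
    - [0,0,0.25,0,0,0]

```text
t: 14.87
eef_pos: [459.7, 59.7, 200.6]
tcp_rot: [-3.142, -0.001, -0.232]
ft_force: [0.1, 0.2, -3.1]
opening: 0.628
```

arm_command:
  steps:
    - [0,0,0.05,0,0,0]
    - [0,0,0.08,0,0,0]
    - [0,0,0.08,0,0,0]
    - [0,0,0.08,0,0,0]

```text
t: 15.2
eef_pos: [459.7, 59.7, 200.0]
tcp_rot: [-3.142, -0.001, -0.232]
ft_force: [-1.2, 0.4, 5.5]
opening: 0.631
```

arm_command:
  steps:
    - [0,0,0,0,0,0]
    - [0,0,0,0,0,0]
    - [0,0,0,0,0,0]
    - [0,0,0,0,0,0]
    - [0,0,0,0,0,0]
    - [0,0,0,0,0,0]
    - [0,0,-1,0,0,0]
    - [0,0,-3,0,0,0]
    - [0,0,-5,0,0,0]
    - [0,0,-5,0,0,0]
  jaw: 9.5

```text
t: 16.03
eef_pos: [460.0, 59.7, 252.1]
tcp_rot: [-3.141, -0.004, -0.232]
ft_force: [0.7, 0.6, 0.6]
opening: 1.003
```

arm_command:
  steps:
    - [0,0,0,0,0,45]
    - [0,0,0,0,0,45]
    - [0,0,0,0,0,45]
    - [0,0,0,0,0,45]
    - [0,0,0,0,0,90]
    - [0,0,0,0,0,90]
    - [0,0,0,0,0,90]
    - [0,0,0,0,0,90]
    - [0,0,0,0,0,90]
    - [0,0,0,0,0,90]
    - [0,0,0,0,0,90]
    - [0,0,0,0,0,90]

```text
t: 17.03
eef_pos: [459.6, 59.7, 249.1]
tcp_rot: [3.141, -0.0, -1.738]
ft_force: [0.2, 0.0, -0.3]
opening: 1.0
```

```bash
python3 - <<'E'
from rect import *
s=state(); print(s["t"],s["eef_pos"],s["tcp_rot"],s["ft_force"],s["opening"])
go(459.7,59.7,193.4,-1.803)
E
```

```text
17.0333 [459.55081796  59.65233986 249.0703988 ] [ 3.14119499e+00 -1.44570794e-04 -1.73835986e+00] [ 0.20867257  0.00516452 -0.30379301] 0.9999342632502083
row [-0.01, -0.02, 5.57] [0.0, -0.0, 3.7] rows 1.3
```

arm_command:
  steps:
    - [0,0,0,0,0,3.7]
    - [0,0,1.5,0,0,3.7]
    - [0,0,3,0,0,3.7]
    - [0,0,4.5,0,0,3.7]
    - [0,0,5.2,0,0,3.7]
    - [0,0,5.6,0,0,3.7]
    - [0,0,5.6,0,0,3.7]
    - [0,0,5.6,0,0,3.7]

```text
t: 17.7
eef_pos: [459.7, 59.7, 193.7]
tcp_rot: [-3.142, -0.0, -1.797]
ft_force: [0.6, -0.4, 0.6]
opening: 1.002
```

arm_command:
  steps:
    - [0,0,0,0,0,0]
    - [0,0,0,0,0,0]
    - [0,0,0,0,0,0]
    - [0,0,0,0,0,0]
    - [0,0,0,0,0,0]
    - [0,0,0,0,0,0]
    - [0,0,0,0,0,0]
    - [0,0,0,0,0,0]
    - [0,0,0,0,0,0]
    - [0,0,0,0,0,0]
  jaw: 3.0

```text
t: 18.53
eef_pos: [459.6, 59.6, 193.6]
tcp_rot: [3.142, -0.0, -1.797]
ft_force: [-1.1, -0.5, -0.3]
opening: 0.4
```

```bash
python3 - <<'E'
from rect import *
s=state(); print(s["t"],s["eef_pos"],s["tcp_rot"],s["ft_force"],s["opening"])
E
```

```text
18.5333 [459.62167649  59.61020873 193.56607566] [ 3.14152396e+00 -1.42946597e-04 -1.79668975e+00] [-1.07816792 -0.48396384 -0.25628282] 0.40033565421733575
```

arm_command:
  steps:
    - [0,0,-2,0,0,0]
    - [0,0,-4,0,0,0]
    - [0,0,-7,0,0,0]
    - [0,0,-10,0,0,0]
    - [0,0,-10,0,0,0]
    - [0,0,-10,0,0,0]

```text
t: 19.03
eef_pos: [459.5, 59.7, 294.5]
tcp_rot: [-3.139, 0.001, -1.797]
ft_force: [-0.0, 0.0, -2.6]
opening: 0.398
```

```bash
python3 - <<'E'
from rect import *
s=state(); print(s["t"],s["eef_pos"],s["tcp_rot"],s["ft_force"],s["opening"])
go(594.5,-302,290,-1.741)
E
```

```text
19.0333 [459.51982216  59.71033854 294.45113972] [-3.13891787e+00  5.10195416e-04 -1.79665539e+00] [-0.03285118  0.0383193  -2.63431472] 0.3982111915657023
row [32.23, -21.25, 0.49] [-0.2, 0.0, -3.2] rows 9.3
```

arm_command:
  steps:
    - [32.2,-21.3,0.5,0,0,-3.2]
    - [32.2,-21.3,0.5,0,0,-3.2]
    - [32.2,-21.3,0.5,0,0,-3.2]
    - [32.2,-21.3,0.5,0,0,-3.2]
    - [32.2,-21.3,0.5,0,0,-3.2]
    - [32.2,-21.3,0.5,0,0,-3.2]
    - [32.2,-21.3,0.5,0,0,-3.2]
    - [32.2,-21.3,0.5,0,0,-3.2]
    - [32.2,-21.3,0.5,0,0,-3.2]
    - [32.2,-21.3,1.5,0,0,-3.2]
    - [32.2,-21.3,3,0,0,-3.2]
    - [32.2,-21.3,3,0,0,-3.2]

```text
t: 20.03
eef_pos: [594.2, -302.4, 258.3]
tcp_rot: [3.135, 0.003, -1.742]
ft_force: [-0.3, 0.4, -3.1]
opening: 0.398
```

arm_command:
  steps:
    - [0,0,0,0,0,0]
    - [0,0,0,0,0,0]

```text
t: 20.2
eef_pos: [595.1, -301.3, 263.0]
tcp_rot: [3.14, 0.001, -1.74]
ft_force: [0.5, 0.1, -1.7]
opening: 0.399
```

```bash
python3 - <<'E'
from rect import *
c,im=look("w7"); s=state(); print(s["t"],s["eef_pos"],s["tcp_rot"],s["ft_force"],s["opening"])
pred(c,s,(595.4,-302.2),-0.1707)
cv2.imwrite("pics/w7c.png",cv2.resize(im[60:320,130:390],None,fx=2.3,fy=2.3,interpolation=cv2.INTER_CUBIC))
E
```

```text
20.25 [ 595.20038312 -301.21841983  263.68969687] [ 3.14142650e+00  5.78867030e-05 -1.74012208e+00] [ 0.65698493  0.50533308 -2.17872213] 0.39801994044129335
base [ 631.4 -308.4    6. ] crop px [281.7 226.2]
tip [ 631.4 -308.4   51. ] crop px [281.5 253.1]
holetop [ 631.1 -307.4   75.4] crop px [277.4 274.8]
holebot [ 631.1 -307.4   70.4] crop px [277.5 270.2]
endL [ 644.7 -290.4   75.4] crop px [201.5 234.4]
endR [ 638.3 -327.9   75.4] crop px [353.1 234.2]
```

View pics/w7c.png

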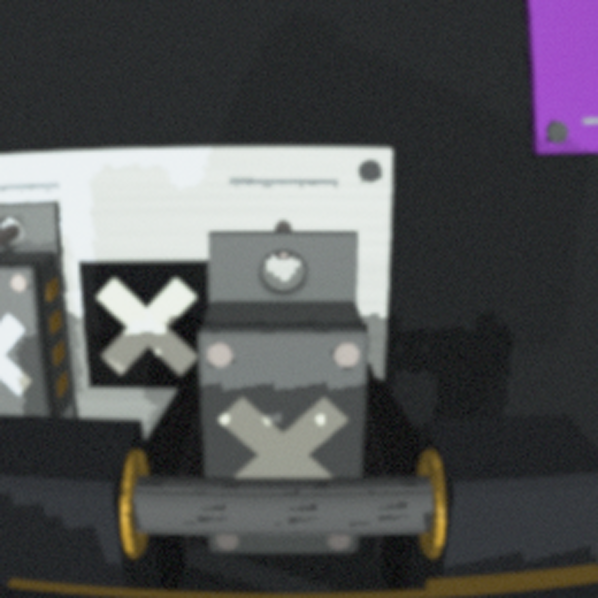

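arm_command:
  steps:
    - [0,0.08,0,0,0,0]
    - [0,0.08,0,0,0,0]
    - [0,0.08,0.5,0,0,0]
    - [0,0.08,1,0,0,0]
    - [0,0.08,1.5,0,0,0]
    - [0,0.08,2,0,0,0]
    - [0,0.08,2.4,0,0,0]
    - [0,0.08,2.7,0,0,0]
    - [0,0.08,2.7,0,0,0]

```text
t: 21.0
eef_pos: [594.2, -301.7, 235.7]
tcp_rot: [3.141, 0.0, -1.741]
ft_force: [0.3, -0.7, -4.5]
opening: 0.397
```

```bash
python3 - <<'E'
from rect import *
c,im=look("w8"); s=state(); print(s["t"],s["eef_pos"],s["tcp_rot"],s["ft_force"],s["moment"],s["opening"])
cv2.imwrite("pics/w8c.png",cv2.resize(im[60:320,130:390],None,fx=2.3,fy=2.3,interpolation=cv2.INTER_CUBIC))
E
```

```text
21.05 [ 594.29326968 -301.75320963  236.12146113] [ 3.14099436e+00  2.13769969e-04 -1.74094874e+00] [ 0.20964825 -0.98008493 -2.39871298] [ 0.06609927  0.05080268 -0.0077359 ] 0.3972134874842189
```

View pics/w8c.png

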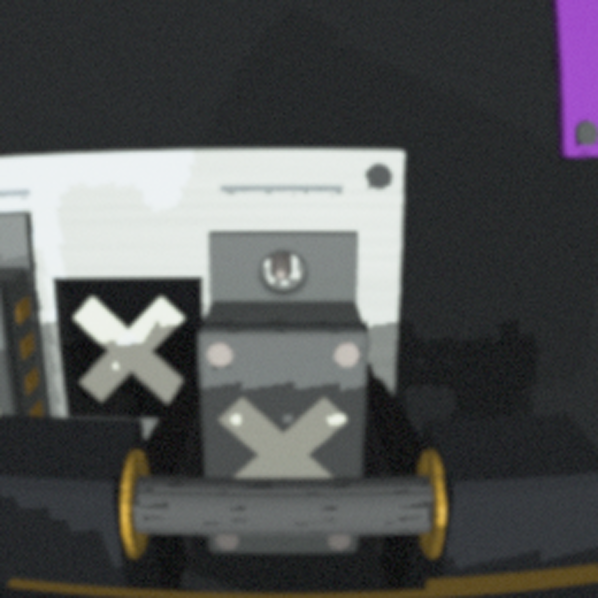

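arm_command:
  steps:
    - [0,0,0.5,0,0,0]
    - [0,0,1,0,0,0]
    - [0,0,1.5,0,0,0]
    - [0,0,2,0,0,0]
    - [0,0,2.5,0,0,0]
    - [0,0,3,0,0,0]
    - [0,0,3.3,0,0,0]
    - [0,0,3.4,0,0,0]
    - [0,0,3.5,0,0,0]
    - [0,0,3.5,0,0,0]

```text
t: 21.88
eef_pos: [594.3, -301.7, 201.5]
tcp_rot: [-3.142, -0.0, -1.741]
ft_force: [0.1, -0.2, -2.8]
opening: 0.404
```

arm_command:
  steps:
    - [0,0,0.1,0,0,0]
    - [0,0,0.15,0,0,0]
    - [0,0,0.2,0,0,0]
    - [0,0,0.2,0,0,0]
    - [0,0,0.2,0,0,0]

```text
t: 22.3
eef_pos: [594.3, -301.7, 199.7]
tcp_rot: [-3.141, -0.0, -1.741]
ft_force: [0.1, -0.3, -2.2]
opening: 0.398
```

arm_command:
  steps:
    - [0,0,0.03,0,0,0]
    - [0,0,0.06,0,0,0]
    - [0,0,0.06,0,0,0]

```text
t: 22.55
eef_pos: [594.3, -301.7, 199.6]
tcp_rot: [-3.141, -0.0, -1.741]
ft_force: [-1.6, 1.4, 4.7]
opening: 0.395
```

arm_command:
  steps:
    - [0,0,0,0,0,0]
    - [0,0,0,0,0,0]
    - [0,0,0,0,0,0]
    - [0,0,0,0,0,0]
    - [0,0,-1,0,0,0]
    - [0,0,-3,0,0,0]
    - [0,0,-6,0,0,0]
    - [0,0,-10,0,0,0]
    - [0,0,-14,0,0,0]
    - [0,0,-16,0,0,0]
  jaw: 6.0

```text
t: 23.38
eef_pos: [594.4, -301.7, 364.7]
tcp_rot: [-3.136, -0.002, -1.741]
ft_force: [0.3, -0.8, 0.5]
opening: 0.629
```

arm_command:
  steps:
    - [-12,8,0,0,0,0]
    - [-12,8,0,0,0,0]
    - [-12,8,0,0,0,0]
    - [-12,8,0,0,0,0]
    - [-12,8,0,0,0,0]
    - [-12,8,0,0,0,0]
    - [-12,8,0,0,0,0]
    - [-12,8,0,0,0,0]

```text
t: 24.05
eef_pos: [536.2, -170.8, 359.2]
tcp_rot: [-3.141, -0.0, -1.742]
ft_force: [0.9, -0.7, -0.1]
opening: 0.633
```

```bash
python3 - <<'E'
from rect import *
c,im=look("w9"); s=state(); print(s["t"],s["eef_pos"],s["ft_force"],s["qvel"].round(3))
E
```

```text
24.1 [ 536.11103861 -170.86949043  358.98161365] [-0.34301992  0.29197277 -0.27978538] [-0.001  0.003  0.005  0.    -0.003  0.002]
```

View pics/w9.png

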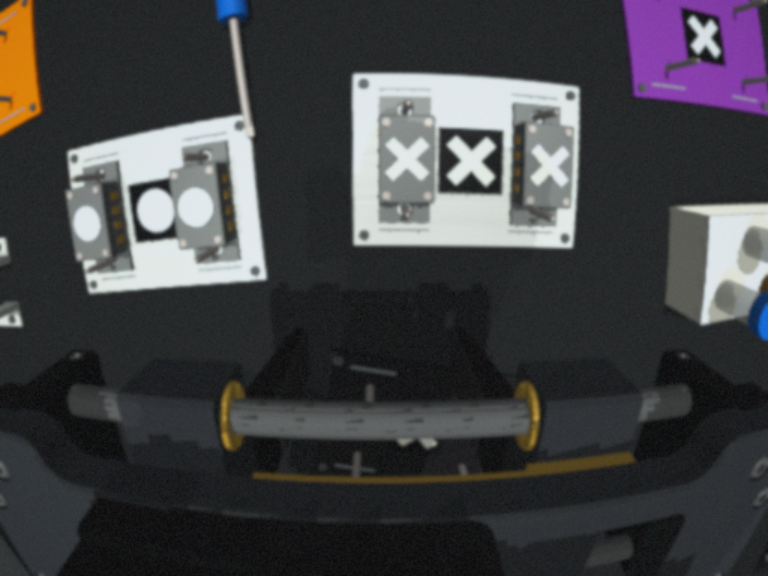

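The last picture shows both new modules over their posts, flat and tag up. The round one is at about (198,205) and the cross one at about (548,163), with their neighbours and the screwdriver in place.

```bash
python3 -c "
from cell import job_done; print(job_done())"
```

```text
the job is handed in; nothing more can be done
None
```

Both modules are on the free nests of their plates, and I handed the job in at about 24 s of the 64 s allowed.

- **Round module:** I picked it off the bench across its sides and threaded it onto the free nest of the pass plate. I corrected its position by about 1 mm twice, using wrist views of the near post and hole.
- **Cross module:** I lifted it out of the dock by its ends and put it down on clear bench. I gripped it again across its sides and set it on the free nest of the reject plate.

**Last checks:**
- The final wrist picture shows both modules flat, tag up and over both posts. The modules already on the plates and the screwdriver look undisturbed.
- Each module was lowered until the wrist felt light contact, about 4 to 5 N, before I let go. The highest force in any reading was 5.5 N.
- The arm ended clear of everything, standing still, with only sensor noise on the force reading.

**Disagreements and gaps:**
- The top and wrist cameras disagreed by about 3 mm on where the nests are. The wrist view also showed a held module about 1 to 2 mm off where the arm pose put it. I aligned each module by looking at its near post in the hole, not by the raw positions.
- The pail was outside the last view and the tube rack was only partly in it, so I did not check either again. The arm's path stayed clear of both.

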